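Hold the index pin out of the dividing table

TASK

The magnifier is parked over the index plunger of the small dividing table. Swing its arm about a quarter turn to the left, well out of the way, let go of it, then grip the black plunger knob and pull it straight up against its spring, fully back so that the pin is well clear of its seat hole. Finish while still holding the knob fully up, with the magnifier still swung aside; do not disturb the tin, the solder reel or the tester standing beside the table.

Things in the scene. Friction and masses are not known exactly. Their poses are not given: they have to be found in the camera images.
- index_table: fixture screwed to the desk: grey base plate, dividing disc (144 mm across, top 26 mm above the desk) with a dark board in rails (up to 38 mm), plunger bracket, magnifier post. Origin at desk height, z up; base spans x -105..140, y -85..85 mm. +x points from plunger (x -47, y 0) to hinge post (x 118, y 0), roughly away from the robot; +y left
- knob_grip (a point): centre of the index plunger's black flat-sided pull knob: 36 mm long along the table's x, 16 mm thick along its y, 24 mm tall (67 to 91 mm above the desk with the pin seated); this point is then 79 mm above the desk and rises with the plunger. Below the knob a steel barrel (15 mm across, 21 mm below 50 mm height) on a dark bracket, top 44 mm above the desk
- index_plunger (a joint): how far the plunger is pulled up, m: 0 = pin seated 10 mm deep in its hole in the disc, 0.016 = fully back, at its stop (pin tip 6 mm above the disc). The spring pulls it down with 3 N seated, 6 N fully back (about 1 N friction); it does not latch and snaps back when released
- mag_handle (a point): middle of the upright round handle on the magnifier arm (16 mm across, from 129 to 179 mm above the desk; this point 157 mm above the desk), 100 mm from the hinge axis. The arm below it is 18 mm wide, its top 129 mm above the desk
- mag_hinge (a point): point on the vertical hinge axis of the magnifier arm, 123 mm above the desk; the post's cap ends 138 mm above the desk
- mag_arm (a joint): angle of the magnifier arm, rad: 0 = arm along the table's -x, lens (96 mm ring, 165 mm from the hinge axis, 116 to 130 mm above the desk) straight over the plunger; grows as the lens swings left (to table +y; clockwise seen from above); stops at -0.35 and 1.75. Stays where it is left (0.2 N m friction)
- cleaner_tin: bystander: small grey tin of copper wool, 42 mm across, 48 mm tall, left of the table; origin at the centre of its underside; leave alone
- reel: bystander: solder reel standing upright, green flanges, 37 mm across, 62 mm tall, right of the table; origin at the centre of its underside; leave alone
- tester: bystander: flat black component tester, 52 x 68 x 20 mm, right of the table; origin at the centre of its underside; leave alone

How it is judged:
By the outcome, as a careful person would: the job done as asked, in the order asked, and still so for the second after the job is handed in, while the arm keeps its last pose, push and grip.
It also fails if it takes over 45 s, if anything falls off the work surface, if the arm or the gripper's body presses on something with over 40 N, if the wrist force passes 120 N, or if a joint passes its speed limit or range.

ROBOT

A 6-joint arm with a two-finger parallel gripper is mounted at the origin on the work surface; the furniture and walls round the work are solid. World frame = base frame: x ahead of the robot, y to its left, z up, the work surface at z = 0. Lengths are in mm, angles in rad, forces in N, time in s.
With the tool pointing down it reaches from about 325 to 875 mm from the base axis. Payload 4.4 kg.
Tool frame: the origin (TCP) lies at the centre of the arm's flange, where the gripper is bolted on; the fingertips stand 173 mm ahead of it and the grasp point (between the pads) lies ahead of it (grasp_offset is the z of the grasp point in the tool frame, in mm); z points along the fingers, y is the line along which they close (so a half turn about z gives the same grasp; the last joint's range is limited). The gripper opens to 85 mm and grips with 20 to 120 N. Pads are 22 mm wide; open, the fingers measure 114 mm over their backs; the gripper's body (76 mm by 85 mm) begins 54 mm behind the grasp point. The pads swing forward as they close: fully open they stand 13 mm farther back than shut.
Start: joints at [1.139, 0.207, 1.542, -0, 1.393, -0.15], TCP at [159.357, 552.48, 404.682] pointing down, gripper open.
Joint ranges: [-2.73, 2.73], [-0.86, 2.22], [0.23, 2.46], [-1.11, 4.25], [0.08, 2.63], [-2.82, 2.82]. Speed limits (rad/s): [2.79, 2.79, 3.14, 3.14, 3.14, 3.14].

INTERFACE

Orientations are given as a 3x3 rotation matrix whose columns are the frame's x, y, z axes.
In Python, from bench import * gives the robot as it stands. The module is installed in compiled form; this text tells all that it offers.
- The arm moves only by the shell command python3 -m creep 'ROWS' [FORCE]. ROWS is JSON, a list that holds one entry, the list of rows, each a list of 7 numbers: the finger opening in m, from 0 to 0.0854, then the shift along the tool's x, y, z in m, then the turn, a rotation vector about the tool's x, y, z in rad. A call has 1 to 12 rows; each row shifts and turns the commanded pose from where the row before left it, along the tool's axes as they then stand; what a row does not reach is not made up. A row lasts 1/8 s, in which the tool goes at most 62.5 mm and 10.7 degrees, less where a joint would pass 70% of its speed; a pose out of reach is approached as far as the arm can. A call with a gripper value outside its range is refused whole. The fingers move at their own pace and stop on an object; FORCE is the grip in N (left out, the last holds). Time passes only in rows, so rows that do not move let the fingers close. It gives the time, the measured TCP pose, the force, the opening and the grip force at its end, in the units of the state.
- get_obs(): the state, without advancing time (a new reading comes with each control period).
- camera(name): name is "side" or "top" or "wrist"; returns a dict with "image" (384x512x3 uint8, red, green, blue), "fovy" (degrees; the focal length in pixels is half the picture's height over the tangent of half this angle, whatever the lens; pixels are square), "cx", "cy" (the principal point, pixels), "eye" and "orientation" of the camera in the world. Camera axes: x right, y down, z forward; pixel columns grow to the right and rows downward; lengths in mm; the calibration is good to about 2 mm. A picture is of the moment at which its call begins. There is no depth.
- job_done(): hands the job in; it is judged then, once.
The state is a dict: "time": time; "qpos": joint angles; "dq": joint speeds; "joint_torque": joint torques, N m; "position": TCP position; "tcp_rot": TCP orientation; "wrist_force": force on the tool from outside, world axes, zero at the start; "torque": the same for the moment, N m; "opening": finger opening in mm; "gripper_force": force on a finger pad.
Only numpy, scipy, OpenCV 4.12 (cv2) and the standard library are available. Lean on these libraries where they do the work, as an engineer would, in place of code of your own. Each camera call takes 0.05 s, during which the arm holds its last target. There are 200 camera calls.

## Working session

There is one attempt and no reset: what is moved stays moved. The work goes in short steps, Python scripts to look and compute and a shell command to move; the robot and the scene stay as the last step left them, time stands still between calls to the robot, and variables do not carry over. Pictures are saved under pics/ and viewed, at most 10 in all, crops included, and the job is handed in when it is done.

```bash
mkdir -p pics; python3 - <<'E'
from bench import *
import cv2,numpy as np
o=get_obs()
print(o)
for n in ["side","top","wrist"]:
    c=camera(n); cv2.imwrite(f"pics/{n}0.png",c["image"][:,:,::-1])
    print(n,{k:c[k] for k in c if k!="image"})
E
```

```text
{'time': 0.0, 'qpos': array([ 1.13948838e+00,  2.07481286e-01,  1.54294448e+00,  4.28545635e-05,
        1.39348394e+00, -1.50511762e-01]), 'dq': array([ 1.95578915e-06,  3.28322913e-04, -4.47371809e-04,  2.34107721e-03,
       -7.48103754e-04,  9.84722516e-04]), 'joint_torque': array([-1.63612960e-03, -3.83037937e+01, -2.91592562e+01, -2.43263730e-04,
        1.04255971e-02,  2.50666670e-05]), 'position': array([159.20780136, 552.15494499, 403.49498217]), 'tcp_rot': array([[-9.60832799e-01,  2.77126898e-01, -1.00698246e-03],
       [ 2.77128454e-01,  9.60830611e-01, -2.08721591e-03],
       [ 3.89115901e-04, -2.28452899e-03, -9.99997315e-01]]), 'wrist_force': array([ 0.37287197,  0.22786387, -1.30792995]), 'torque': array([ 0.04160759,  0.01464248, -0.03644701]), 'gripper_force': 0.0, 'opening': 85.62589067839932}
side {'fovy': 44.88669582531146, 'cx': 247.34492058906437, 'cy': 191.96318079190758, 'eye': array([ 231.12140158, -419.93446666, 1100.39794887]), 'orientation': array([[ 0.77209993, -0.54694437,  0.32359473],
       [-0.63546232, -0.65883988,  0.40263836],
       [-0.00702367, -0.51650931, -0.85625277]])}
top {'fovy': 56.86768559242093, 'cx': 259.710851668191, 'cy': 198.58027163657627, 'eye': array([492.25211682,  25.39589315, 967.66576122]), 'orientation': array([[ 0.0038196 , -0.9925715 ,  0.12160273],
       [-0.99998538, -0.00425675, -0.00333534],
       [ 0.0038282 , -0.12158821, -0.99257325]])}
wrist {'fovy': 62.961543439580055, 'cx': 249.8930886594684, 'cy': 182.88679003978376, 'eye': array([ 83.84481528, 574.71705525, 372.74330113]), 'orientation': array([[ 0.27764758,  0.91355506,  0.2972019 ],
       [ 0.96067923, -0.26315928, -0.08855854],
       [-0.00269167,  0.31010376, -0.95069891]])}
```

View pics/side0.png

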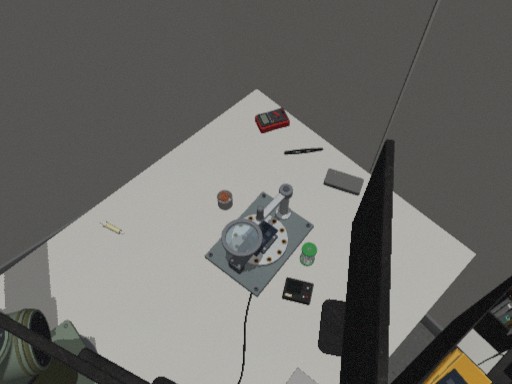

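View pics/top0.png

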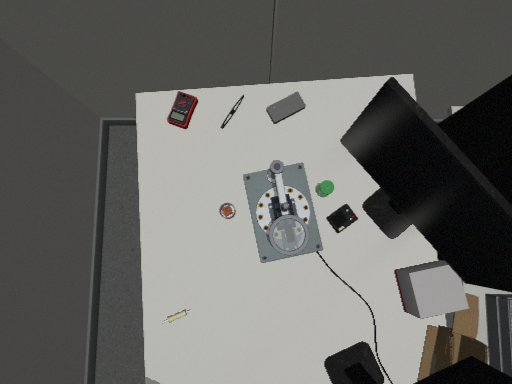

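Side view: post cap near (286,188), handle (262,213), lens (242,238), and a monitor on the right. Top view: cap (277,167), handle (285,208), lens (289,235). I'll enlarge both to localise them.

```bash
python3 - <<'E'
import cv2,numpy as np
a=cv2.imread("pics/side0.png")[165:295,190:330]; b=cv2.imread("pics/top0.png")[150:270,205:365]
a=cv2.resize(a,None,fx=4,fy=4,interpolation=cv2.INTER_CUBIC);b=cv2.resize(b,None,fx=5,fy=5,interpolation=cv2.INTER_CUBIC)
cv2.imwrite("pics/sc.png",a);cv2.imwrite("pics/tc.png",b)
E
```

```text
(no output)
```

View pics/sc.png

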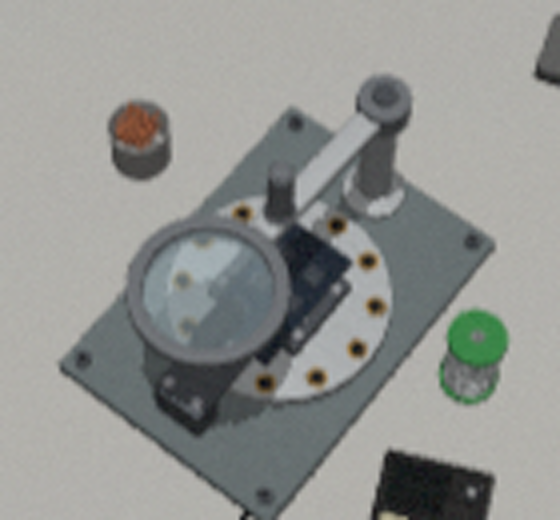

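View pics/tc.png

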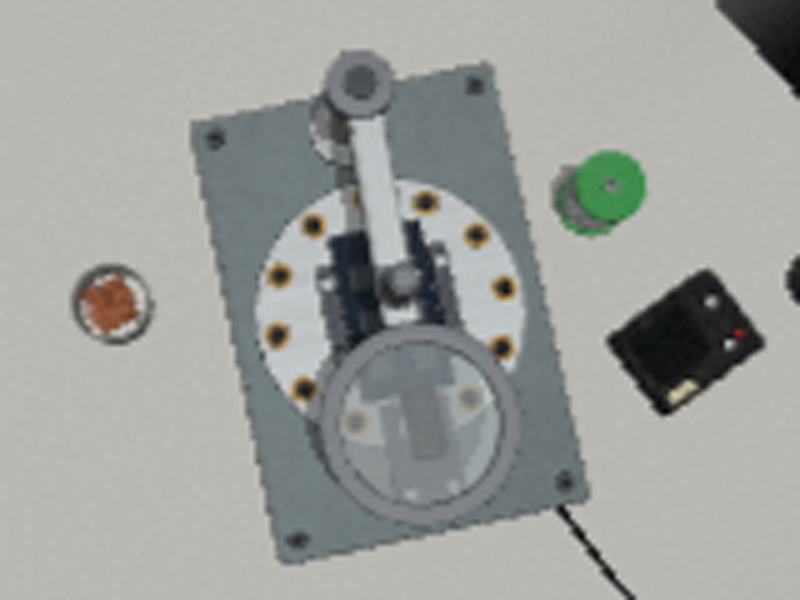

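Side crop: cap top (384,98), handle top (281,172), lens centre (208,290). Top crop: cap (359,82), handle top (404,281), lens (420,424), and the knob visible through the glass at (427,425).

```bash
cat > h.py <<'E'
from bench import *
import numpy as np,cv2
def ray(c,p):
    f=192/np.tan(np.radians(c["fovy"]/2)); d=c["orientation"]@np.array([(p[0]-c["cx"])/f,(p[1]-c["cy"])/f,1]); return np.array(c["eye"]),d/np.linalg.norm(d)
def plane(c,p,z):
    e,d=ray(c,p); return e+d*(z-e[2])/d[2]
def tri(c1,p1,c2,p2):
    a,u=ray(c1,p1); b,v=ray(c2,p2); s=np.linalg.lstsq(np.c_[u,-v],b-a,rcond=None)[0]
    P,Q=a+u*s[0],b+v*s[1]; return (P+Q)/2,np.linalg.norm(P-Q)
E
python3 - <<'E'
from h import *
np.set_printoptions(precision=1,suppress=True)
S=camera("side");T=camera("top")
s=lambda x,y:(190+(x+.5)/4-.5,165+(y+.5)/4-.5); t=lambda x,y:(205+(x+.5)/5-.5,150+(y+.5)/5-.5)
for n,a,b in [("cap",(384,98),(359,82)),("handle",(281,172),(404,281)),("lens",(208,290),(420,424)),
 ("cFL",(292,108),(191,122)),("cNL",(62,367),(283,563)),("cNR",(268,518),(589,497)),("cFR",(494,243),(492,64)),("tin",(138,127),(112,303)),("reel",(477,337),(611,187))]:
    P,e=tri(S,s(*a),T,t(*b)); print(n,P,round(e,1))
C=[plane(T,t(*q),8)[:2] for q in [(191,122),(492,64),(589,497),(283,563)]]
C2=[plane(S,s(*q),8)[:2] for q in [(292,108),(494,243),(268,518),(62,367)]]
for c in (C,C2):
    c=np.array(c); print(c, "len",np.linalg.norm(c[0]-c[3]),np.linalg.norm(c[1]-c[2]),"w",np.linalg.norm(c[0]-c[1]),np.linalg.norm(c[2]-c[3]))
    ctr=c.mean(0); x=(c[0]+c[1]-c[2]-c[3]); x/=np.linalg.norm(x); o=ctr-17.5*x
    y=np.array([-x[1],x[0]]); print("ctr",ctr,"yaw",np.degrees(np.arctan2(x[1],x[0])),"origin",o,"plunger",o-47*x,"hinge",o+118*x,"handle",o+18*x)
print("knob thru glass top",plane(T,t(427,425),91))
print("monitor",plane(T,(385,80),0),plane(T,(345,145),0))
E
```

```text
cap [674.2 -17.4 131. ] 0.8
handle [574.2 -35.6 177.3] 2.7
lens [511.2 -46.6 124.8] 1.8
cFL [678.2  69.1   5. ] 0.2
cNL [439.9  16.8   5. ] 2.8
cNR [ 475.1 -145.4   15.8] 1.5
cFR [710.4 -96.7  11. ] 0.1
tin [575.3 107.7  40.1] 1.2
reel [ 634.9 -151.4   62.5] 1.9
[[ 677.7   68.9]
 [ 711.   -97. ]
 [ 474.3 -146.5]
 [ 438.8   17.5]] len 244.3405030055113 241.8135267227919 w 169.2660356222888 167.80490775653374
ctr [575.5 -39.3] yaw 11.968900247771202 origin [558.4 -42.9] plunger [512.4 -52.6] hinge [673.8 -18.4] handle [576.  -39.2]
[[ 676.9   67.8]
 [ 711.8  -95.8]
 [ 477.6 -143.8]
 [ 440.5   14.9]] len 242.31445130784743 239.11545147212743 w 167.295152416724 162.99130254539537
ctr [576.7 -39.2] yaw 12.098799765157088 origin [559.6 -42.9] plunger [513.6 -52.8] hinge [675.  -18.2] handle [577.2 -39.1]
knob thru glass top [510.7 -52.4  91. ]
monitor [ 955.3 -336.2   -0. ] [ 763.2 -216.4    0. ]
```

Cap, handle, lens and base corners agree with the stated sizes. The table yaw is about 12°, the handle is near (575,-37) with its top at 177, and the plunger is near (513,-53). I'll move above the handle, then turn to the table's y.

```bash
python3 -c "
import bench;print([n for n in dir(bench) if n[0]!='_'],getattr(bench,'grasp_offset',None))"
python3 -m creep '[[[0.085,-0.047,-0.0375,0,0,0,0],[0.085,-0.047,-0.0375,0,0,0,0],[0.085,-0.047,-0.0375,0,0,0,0],[0.085,-0.047,-0.0375,0,0,0,0],[0.085,-0.047,-0.0375,0,0,0,0],[0.085,-0.047,-0.0375,0,0,0,0],[0.085,-0.047,-0.0375,0,0,0,0],[0.085,-0.047,-0.0375,0,0,0,0],[0.085,-0.047,-0.0375,0,0,0,0],[0.085,-0.047,-0.0375,0,0,0,0],[0.085,-0.047,-0.0375,0,0,0,0],[0.085,-0.047,-0.0375,0,0,0,0]]]' 25
python3 -m creep '[[[0.085,0,0,0,0,0,-0.1225],[0.085,0,0,0,0,0,-0.1225],[0.085,0,0,0,0,0,-0.1225],[0.085,0,0,0,0,0,-0.1225],[0.085,0,0,0,0,0,0],[0.085,0,0,0,0,0,0]]]'
python3 - <<'E'
from h import *
np.set_printoptions(precision=3,suppress=True)
o=get_obs();print(o["position"],o["tcp_rot"],o["qpos"],o["time"])
c=camera("wrist");cv2.imwrite("pics/w1.png",c["image"][:,:,::-1]);print(c["eye"])
R=o["tcp_rot"];print(R.T@(np.array([575,-37,o["position"][2]])-o["position"]))
E
```

```text
['MotionError', 'camera', 'get_obs', 'grasp_offset', 'job_done'] 154.70000000000002
time: 1.75
position: [577.4, -38.0, 404.7]
tcp_rot: [[-0.961, 0.277, 0.0], [0.277, 0.961, 0.0], [-0.0, 0.0, -1.0]]
wrist_force: [0.6, 0.9, -0.4]
opening: 84.8
gripper_force: 0.0
time: 2.5
position: [576.5, -36.2, 404.6]
tcp_rot: [[-0.979, -0.206, -0.0], [-0.206, 0.979, -0.0], [0.0, 0.0, -1.0]]
wrist_force: [-1.3, -0.4, -0.0]
opening: 84.9
gripper_force: 0.0
[576.534 -36.186 404.601] [[-0.979 -0.206 -0.   ]
 [-0.206  0.979 -0.   ]
 [ 0.     0.    -1.   ]] [-0.212  0.212  1.535 -0.     1.395 -1.991] 2.5
[499.77  -51.964 373.707]
[ 1.669 -0.481  0.   ]
```

View pics/w1.png

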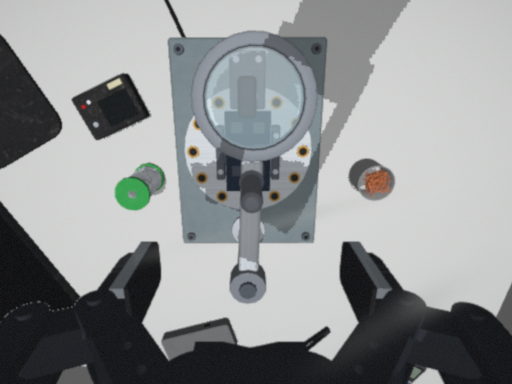

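Wrist view: handle top at about (251,203), cap at (248,289), knob through the lens at (246,98), fingers straddling symmetrically. I'll check these against the planned points.

```bash
python3 - <<'E'
from h import *
np.set_printoptions(precision=1,suppress=True)
W=camera("wrist");T=camera("top")
print("handle",plane(W,(251,203),179),tri(W,(251,203),T,(285.8,206.2)) if 0 else "", "cap",plane(W,(248,289),138),"knob",plane(W,(246,98),91),"lens",plane(W,(254,96),130))
E
```

```text
handle [575.6 -35.4 179. ]  cap [672.5 -17.6 138. ] knob [514.6 -52.6  91. ] lens [509.9 -46.9 130. ]
```

```bash
python3 -m creep '[[[0.085,0.001,0,0.03,0,0,0],[0.085,0,0,0.03,0,0,0],[0.085,0,0,0.028,0,0,0],[0.085,0,0,0,0,0,0],[0.01,0,0,0,0,0,0],[0.01,0,0,0,0,0,0],[0.01,0,0,0,0,0,0],[0.01,0,0,0,0,0,0],[0.01,0,0,0,0,0,0],[0.01,0,0,0,0,0,0]]]' 25
```

```text
time: 3.9
position: [575.8, -36.4, 317.6]
tcp_rot: [[-0.978, -0.208, 0.001], [-0.208, 0.978, -0.0], [-0.001, -0.0, -1.0]]
wrist_force: [-1.3, 0.6, 5.7]
opening: 15.3
gripper_force: 25.1
```

```bash
python3 -m creep '[[[0.01,-0.001,0.013,0,0,0,0],[0.01,-0.0025,0.013,0,0,0,0],[0.01,-0.004,0.0125,0,0,0,0],[0.01,-0.006,0.0115,0,0,0,0],[0.01,-0.007,0.011,0,0,0,0],[0.01,-0.0085,0.01,0,0,0,0]]]'
```

```text
time: 4.65
position: [589.3, 38.1, 317.2]
tcp_rot: [[-0.978, -0.207, 0.0], [-0.207, 0.978, -0.004], [0.001, -0.004, -1.0]]
wrist_force: [-1.5, -5.7, 4.7]
opening: 15.2
gripper_force: 24.4
```

```bash
python3 -m creep '[[[0.01,-0.01,0.0085,0,0,0,0],[0.01,-0.011,0.0075,0,0,0,0],[0.01,-0.0115,0.0055,0,0,0,0],[0.01,-0.0125,0.004,0,0,0,0],[0.01,-0.013,0.0025,0,0,0,0],[0.01,-0.013,0.001,0,0,0,0],[0.01,0,0,0,0,0,0],[0.01,0,0,0,0,0,0]]]'
```

```text
time: 5.65
position: [653.4, 80.6, 316.9]
tcp_rot: [[-0.978, -0.206, 0.002], [-0.206, 0.978, -0.003], [-0.001, -0.004, -1.0]]
wrist_force: [2.0, -5.3, 2.2]
opening: 15.5
gripper_force: 26.6
```

```bash
python3 -m creep '[[[0.05,0,0,0,0,0,0],[0.05,0,0,0,0,0,0],[0.05,0,0,0,0,0,0],[0.05,0,0,0,0,0,0],[0.05,0,0,-0.04,0,0,0],[0.05,0,0,-0.05,0,0,0],[0.085,0.041,-0.025,0,0,0,0],[0.085,0.041,-0.025,0,0,0,0],[0.085,0.041,-0.025,0,0,0,0],[0.085,0.041,-0.026,0,0,0,0],[0.085,0,0,0,0,0,0],[0.085,0,0,0,0,0,0]]]'
python3 - <<'E'
from h import *
o=get_obs();print(o["position"])
c=camera("wrist");cv2.imwrite("pics/w2.png",c["image"][:,:,::-1])
t=camera("top");cv2.imwrite("pics/t2.png",t["image"][:,:,::-1])
E
```

```text
time: 7.15
position: [513.5, -50.6, 407.1]
tcp_rot: [[-0.978, -0.207, 0.001], [-0.207, 0.978, 0.0], [-0.001, -0.0, -1.0]]
wrist_force: [0.1, 0.0, 0.2]
opening: 84.9
gripper_force: 0.0
[513.47477139 -50.57122906 407.12524347]
```

View pics/w2.png

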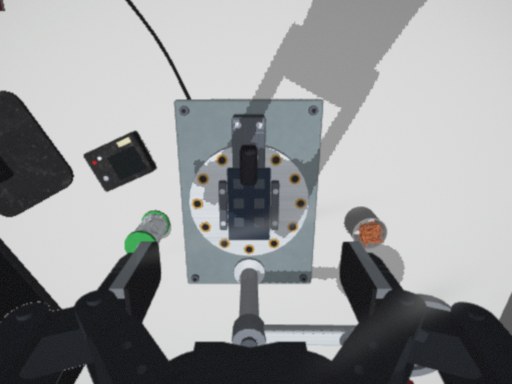

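The magnifier is now swung about 90° left (arm at (265-355,335)), and the knob is at about (249,160). I'll descend partway and take a second view to triangulate the knob.

```bash
python3 - <<'E'
from h import *
import pickle
pickle.dump(camera("wrist"),open("w2.pkl","wb"))
E
python3 -m creep '[[[0.085,0,0,0.045,0,0,0],[0.085,0,0,0.045,0,0,0],[0.085,0,0,0,0,0,0],[0.085,0,0,0,0,0,0]]]'
python3 - <<'E'
from h import *
import pickle
c=camera("wrist");pickle.dump(c,open("w3.pkl","wb"));a=pickle.load(open("w2.pkl","rb"))
A=cv2.resize(a["image"][105:205,200:300,::-1],None,fx=4,fy=4,interpolation=cv2.INTER_CUBIC)
B=cv2.resize(c["image"][100:250,150:350,::-1],None,fx=2,fy=2.6667,interpolation=cv2.INTER_CUBIC)
cv2.imwrite("pics/k.png",np.hstack([A,B]))
E
```

```text
time: 7.8
position: [514.3, -50.5, 318.1]
tcp_rot: [[-0.978, -0.209, 0.002], [-0.209, 0.978, -0.001], [-0.002, -0.001, -1.0]]
wrist_force: [0.6, -0.5, 0.3]
opening: 85.2
gripper_force: 0.0
```

View pics/k.png

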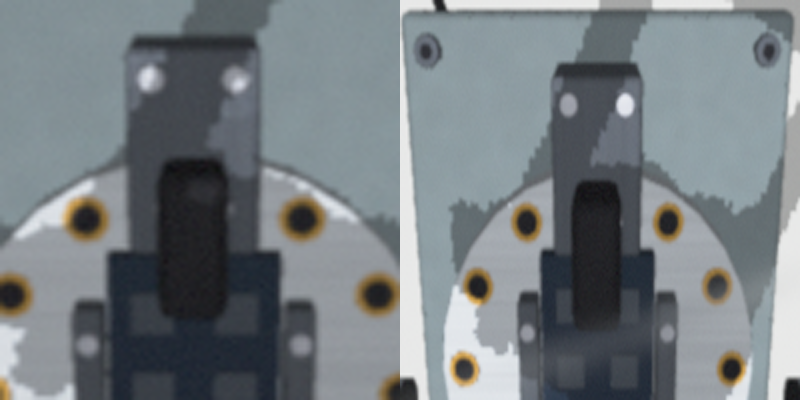

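Knob outline: first view x 239.5–256.75, y 144.5–184.5; second view x 236.5–260, y 168.3–223.4. I'll triangulate its edges.

```bash
python3 - <<'E'
from h import *
import pickle
np.set_printoptions(precision=1,suppress=True)
a,c=[pickle.load(open(f,"rb")) for f in("w2.pkl","w3.pkl")]
for n,p,q in [("farL",(256.5,184.2),(259.7,223.1)),("farR",(239.2,184.2),(236.2,223.1)),("farmid",(248,184.2),(248,223.1))]:
    print(n,tri(a,p,c,q),plane(a,p,91),plane(c,q,91))
print("near edge z67/91",plane(a,(248,144.3),67),plane(c,(248,168),67),plane(a,(248,144.3),91),plane(c,(248,168),91))
# second baseline: side view of knob
S=camera("side");T=camera("top")
for C,n in((S,"side"),(T,"top")):
    f=192/np.tan(np.radians(C["fovy"]/2));v=C["orientation"].T@(np.array([514,-52.6,91])-C["eye"]);print(n,f*v[0]/v[2]+C["cx"],f*v[1]/v[2]+C["cy"])
o=get_obs();R=o["tcp_rot"]
for P in ([513.5,-52.6,79],): print(R.T@(np.array(P)-o["position"])-[0,0,grasp_offset])
E
```

```text
farL (array([530.3, -40. ,  85.1]), np.float64(0.08908284757802278)) [528.4 -40.5  91. ] [527.6 -40.8  91. ]
farR (array([533.8, -56.4,  85.1]), np.float64(0.1943566886497096)) [531.9 -56.7  91. ] [531.  -56.6  91. ]
farmid (array([532. , -48.1,  85.2]), np.float64(0.05818278925463185)) [530.1 -48.4  91. ] [529.3 -48.6  91. ]
near edge z67/91 [497.  -55.6  67. ] [497.5 -55.5  67. ] [492.3 -56.4  91. ] [490.9 -56.7  91. ]
side 244.0065560840454 244.44974472453765
top 290.05931958722 233.24051239530928
[ 2.3 -1.1 85.4]
```

```bash
python3 -m creep '[[[0.085,0.001,-0.001,0.03,0,0,0],[0.085,0,0,0.03,0,0,0],[0.085,0,0,0.022,0,0,0],[0.085,0,0,0,0,0,0],[0.005,0,0,0,0,0,0],[0.005,0,0,0,0,0,0],[0.005,0,0,0,0,0,0],[0.005,0,0,0,0,0,0],[0.005,0,0,0,0,0,0],[0.005,0,0,0,0,0,0],[0.005,0,0,0,0,0,0],[0.005,0,0,0,0,0,0]]]' 60
```

```text
time: 9.45
position: [512.8, -52.2, 235.5]
tcp_rot: [[-0.978, -0.208, 0.001], [-0.208, 0.978, -0.001], [-0.001, -0.001, -1.0]]
wrist_force: [-1.3, -2.1, 6.6]
opening: 15.4
gripper_force: 59.7
```

```bash
python3 -m creep '[[[0.005,0,0,-0.003,0,0,0],[0.005,0,0,-0.003,0,0,0],[0.005,0,0,-0.003,0,0,0],[0.005,0,0,-0.003,0,0,0],[0.005,0,0,-0.002,0,0,0],[0.005,0,0,0,0,0,0],[0.005,0,0,0,0,0,0]]]'
python3 -m creep '[[[0.005,0,0,-0.001,0,0,0],[0.005,0,0,-0.0005,0,0,0],[0.005,0,0,0,0,0,0],[0.005,0,0,0,0,0,0]]]'
```

```text
time: 10.32
position: [512.7, -52.2, 248.2]
tcp_rot: [[-0.978, -0.208, 0.001], [-0.208, 0.978, -0.001], [-0.001, -0.001, -1.0]]
wrist_force: [4.1, -4.1, -5.5]
opening: 15.2
gripper_force: 58.6
time: 10.82
position: [512.7, -52.2, 249.5]
tcp_rot: [[-0.978, -0.208, 0.001], [-0.208, 0.978, -0.001], [-0.001, -0.001, -1.0]]
wrist_force: [5.0, -4.3, -7.0]
opening: 15.2
gripper_force: 58.5
```

```bash
python3 -m creep '[[[0.005,0,0,-0.001,0,0,0],[0.005,0,0,-0.0005,0,0,0],[0.005,0,0,0,0,0,0],[0.005,0,0,0,0,0,0]]]'
python3 -m creep '[[[0.005,0,0,-0.001,0,0,0],[0.005,0,0,0,0,0,0],[0.005,0,0,0,0,0,0]]]'
```

```text
time: 11.32
position: [512.7, -52.2, 250.9]
tcp_rot: [[-0.978, -0.208, 0.001], [-0.208, 0.978, -0.001], [-0.001, -0.001, -1.0]]
wrist_force: [4.6, -4.0, -6.7]
opening: 15.0
gripper_force: 58.5
time: 11.7
position: [512.6, -52.2, 251.6]
tcp_rot: [[-0.978, -0.208, 0.001], [-0.208, 0.978, -0.001], [-0.001, -0.001, -1.0]]
wrist_force: [4.6, -4.5, -7.9]
opening: 15.3
gripper_force: 59.2
```

```bash
python3 -m creep '[[[0.005,0,0,-0.001,0,0,0],[0.005,0,0,0,0,0,0],[0.005,0,0,0,0,0,0]]]'
python3 - <<'E'
from h import *
S=camera("side");T=camera("top")
a=cv2.resize(S["image"][140:310,160:360,::-1],None,fx=2.5,fy=2.5);b=cv2.resize(cv2.imread("pics/t2.png")[140:310,200:320],None,fx=2.5,fy=2.5)
cv2.imwrite("pics/e.png",np.hstack([a,b]))
E
```

```text
time: 12.08
position: [512.6, -52.2, 251.6]
tcp_rot: [[-0.978, -0.207, 0.001], [-0.207, 0.978, -0.001], [-0.001, -0.001, -1.0]]
wrist_force: [7.4, -4.1, -15.1]
opening: 14.9
gripper_force: 59.0
```

View pics/e.png

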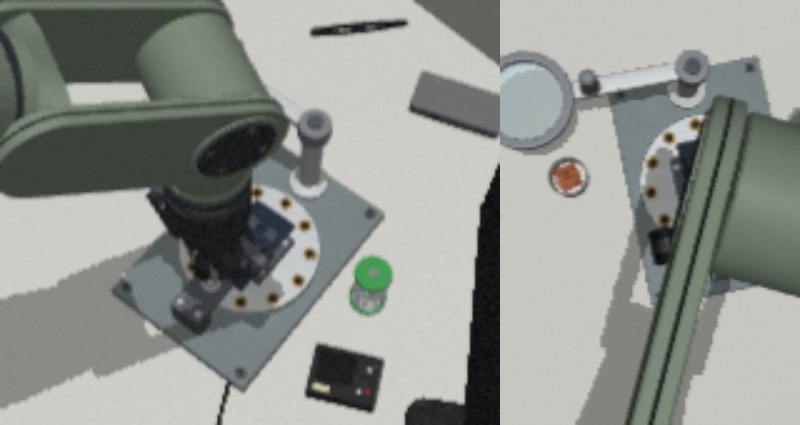

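The knob is at its stop: the last step raised the force to 15 N with no motion, after a 16 mm rise. The pictures show the lens swung left at (520,100), with the tin, reel and tester undisturbed. I'm handing in.

```bash
python3 -c "
from bench import *
o=get_obs();print(o['position'],o['wrist_force'],o['opening']);print(job_done())"
```

```text
[512.57906377 -52.20561813 251.65527694] [  7.8828647   -4.20088464 -14.99585281] 15.23763368329584
the job is handed in; nothing more can be done
None
```

I swung the magnifier about 90° to the left and released it, then gripped the plunger knob and pulled it up 16 mm to its stop; I handed the job in still holding it there, with the tin, reel and tester undisturbed.

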